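Clear the run-out deck and draw the thread hopper's slide gate

TASK

A brush and a scraper have been left on the deck where the thread hopper's slide gate runs out. Lay each one flat in its own tray pocket (blue floor for the brush, orange floor for the scraper, head in the wide end), then draw the yellow-ended gate all the way out to its end stop so that both thread spools roll into the catch tray, and let go of everything. Leave the wrench, thread cone, bottle, mug and tape where they stand.

Things in the scene. Friction and masses are not known exactly. Their poses are not given: they have to be found in the camera images.
- hopper: Blue thread-spool hopper, fixed. Origin on the table under the centre of its upright magazine (112 mm in x, 74 mm in y, top 230 mm high, collar flaring to 142 mm in x at 255 mm). z up. A grey run-out deck on legs lies along +y: x -60 to 60, y 37 to 306 mm, top 114 mm above the table. On the -y side a chute ends in the catch tray. The gate slides out along +y, on the deck.
- catch (a point): Centre of the catch tray's inner floor, 124.5 mm along -y from the hopper origin, 6 mm above the table; axes as the hopper. Tray inside about 150 mm (y) by 100 mm (x), walls 55 to 62 mm high.
- gate (a joint): Draw of the slide gate in m: 0 = shut, 0.100 = fully out against its rigid end stop; it moves along the hopper's +y. Starts nearly shut. It drags with about 3 to 5 N and stays where it is left.
- gate_pull (a point): On the magazine-side face of the gate's upright yellow pull plate, mid-width; axes as the hopper. Plate 110 mm wide (x), 8 mm thick (along +y from this face), 117 to 160 mm above the table, this point at 150. Shut, it is 120 mm along +y from the hopper origin, 83 mm clear of the magazine; the gap is free, floored by the 104 mm wide steel gate, top at 120 mm.
- brush: Wooden hand brush, 164 mm long, lying flat across the deck. Origin mid-underside, x towards the head, z up. Handle x -82 to 22 mm, 24 mm wide and high; black head x 22 to 82 mm, 40 mm wide, 22 mm high. About 110 g, balances within 15 mm of the origin. Brush and scraper lie side by side beyond the pull plate, about 70 mm apart, either one nearer, heads to the hopper's +x.
- brush_head (a point): Middle of the brush head's underside, 52 mm along the brush's +x.
- scraper: Scraper, orange handle, 164 mm long, lying flat on the deck. Origin mid-underside, x towards the head, z up. Handle x -82 to 22 mm, 24 mm wide and high; steel blade x 22 to 82 mm, 40 mm wide, 6 mm thick, flush with the underside. About 110 g, balances within 15 mm of the origin.
- scraper_head (a point): Middle of the blade's underside, 52 mm along the scraper's +x.
- tray: Fixed grey tool tray, 200 (x) by 206 mm (y); walls 10 mm above its floor, 16 mm above the table. Three pockets along its x: blue floor (y +66 mm), plain middle one holding a wrench, orange floor (y -66 mm). Each is 190 mm long; the coloured ones are 61 mm wide at the head end (x 5 to 95 mm) and narrow to 36 mm for the handle (x -95 to 5 mm).
- brush_pocket (a point): Centre of the blue pocket's floor, 6 mm above the table; x points to its wide (head) end. A brush laid home has its origin at this point and its axes along these.
- scraper_pocket (a point): The same for the orange pocket, for the scraper.
- spool_red: Thread spool, a cylinder 52 mm in diameter and 84 mm long with white ends, lying in the magazine on the gate; origin at its centre, axis along its x. About 140 g.
- spool_green: The same in green, lying on the red spool.
- wrench: Steel wrench 160 mm long lying in the tray's middle pocket, 6 to 12 mm high. Leave alone.
- cone: Blue thread cone standing beyond the deck (+x side of the hopper), 68 mm wide, 168 mm high; origin under its base. Leave alone.
- bottle: White bottle, 56 mm wide, 170 mm high, on the robot's side of the hopper; origin under its base. Leave alone.
- mug: White mug, 80 mm wide, 95 mm high, with a handle, on the table near the robot between hopper and tray; origin under its base. Leave alone.
- tape: Yellow roll of tape lying flat, 110 mm wide, 48 mm high, at the far side; origin under its base. Leave alone.
There are look-alikes about, which are no part of the job. What is shaped like the scraper but turquoise is not meant. Leave any purple look-alike of the brush alone.

How it is judged (in metres and radians):
On the way, in this order (a step that is already met when the one before it is completed fails the run):
1. brush and scraper both lie flat in their own pockets, heads in the wide ends (x of brush in the frame of brush_pocket between -0.016 and 0.016 m and y of brush in the frame of brush_pocket between -0.013 and 0.013 m and z of brush in the frame of brush_pocket between -0.004 and 0.004 m and x of brush_head in the frame of brush_pocket above 0.03 m and angle between each of brush, scraper's own z axis and vertical below 0.08 rad and angle between the x axis of brush and the x axis of brush_pocket, either way round below 0.14 rad and x of scraper in the frame of scraper_pocket between -0.016 and 0.016 m and y of scraper in the frame of scraper_pocket between -0.013 and 0.013 m and z of scraper in the frame of scraper_pocket between -0.004 and 0.004 m and x of scraper_head in the frame of scraper_pocket above 0.03 m and angle between the x axis of scraper and the x axis of scraper_pocket, either way round below 0.14 rad), for 0.2 s.
2. the gate is drawn out against its end stop (value of joint gate above 0.095 m), for 0.2 s.
At the end, for the whole second after the job is handed in: Gate within 5 mm of its end stop; both spools at rest inside the catch tray; brush and scraper at rest, flat on the floors of their own pockets (within 16 mm along, 13 mm across, 0.14 rad of yaw), heads in the wide ends (all of step 1 and value of joint gate above 0.095 m and x of spool_red in the frame of catch between -0.05 and 0.05 m and y of spool_red in the frame of catch between -0.075 and 0.075 m and z of spool_red in the frame of catch between 0 and 0.075 m and linear speed of each of spool_red, spool_green, brush, scraper below 0.02 m/s and x of spool_green in the frame of catch between -0.05 and 0.05 m and y of spool_green in the frame of catch between -0.075 and 0.075 m and z of spool_green in the frame of catch between 0 and 0.075 m); the robot touches nothing.
It fails at once if the wrench is moved more than 30 mm or tipped over (distance of wrench from where it was at the start of the episode above 0.03 m or angle between wrench's own z axis and vertical above 0.5 rad).
It fails at once if the cone is moved more than 30 mm or tipped over (distance of cone from where it was at the start of the episode above 0.03 m or angle between cone's own z axis and vertical above 0.5 rad).
It fails at once if the bottle is moved more than 30 mm or tipped over (distance of bottle from where it was at the start of the episode above 0.03 m or angle between bottle's own z axis and vertical above 0.5 rad).
It fails at once if the mug is moved more than 30 mm or tipped over (distance of mug from where it was at the start of the episode above 0.03 m or angle between mug's own z axis and vertical above 0.5 rad).
It fails at once if the tape is moved more than 30 mm or tipped over (distance of tape from where it was at the start of the episode above 0.03 m or angle between tape's own z axis and vertical above 0.5 rad).
It also fails if it takes over 72 s, if anything falls off the work surface, if the arm or the gripper's body presses on something with over 40 N, if the wrist force passes 120 N, or if a joint passes its speed limit or range.

ROBOT

A 6-joint arm with a two-finger parallel gripper is mounted at the origin on the work surface. World frame = base frame: x ahead of the robot, y to its left, z up, the work surface at z = 0. Lengths are in m, angles in degrees, forces in N, time in s.
With the tool pointing down it reaches from about 0.325 to 0.9 m from the base axis. Payload 3.5 kg.
Tool frame: the origin (TCP) lies at the very end of the fingers, on their centre line; the grasp point (between the pads) lies 19 mm behind it (arm.grip_point_offset is the distance from the TCP to the grasp point, in m); z points along the fingers, y is the line along which they close (so a half turn about z gives the same grasp; the last joint's range is limited). The gripper opens to 85 mm and grips with 20 to 120 N. Pads are 22 mm wide; open, the fingers measure 114 mm over their backs; the gripper's body (76 mm by 85 mm) begins 54 mm behind the grasp point. The pads swing forward as they close: fully open they stand 13 mm farther back than shut.
Start: joints at [60.882, 15.837, -1.513, 72.651, 0, 84.076], TCP at [0.246, 0.574, 0.231] pointing down, gripper open.
Joint ranges: [-178.77, 178.77], [-48.84, 107.48], [-61.69, 71.31], [-111.58, 123.2], [-90, 87.43], [-180, 180]. Speed limits (degrees/s): [147.25, 147.25, 180, 180, 180, 180].

INTERFACE

Orientations are given as [roll, pitch, yaw] about the fixed x, y, z axes, in that order (R = Rz(yaw) Ry(pitch) Rx(roll)).
In Python, from bench import arm, optics gives the robot as it stands.
- The arm moves only by the tool play_rows, never from a script. Its argument "steps" is a list that holds one entry, the list of rows, each a list of 6 numbers: the shift along the tool's x, y, z in mm, then the turn, a rotation vector about the tool's x, y, z in rad. In form: [[[tx, ty, tz, rx, ry, rz], ...]]. A call has 1 to 12 rows; each row is the pose to reach, as a shift and turn from the pose commanded when the call began, along the tool's axes at that moment; what a row does not reach only later rows make up. A row lasts 1/8 s, in which the tool goes at most 62.5 mm and 10.7 degrees, less where a joint would pass 70% of its speed; a pose out of reach is approached as far as the arm can. A call with a gripper value outside its range is refused whole. "fingers" is the finger opening in mm, from 0 to 85.4, set as the call begins (left out, the last holds). The fingers move at their own pace and stop on an object; "newtons" is the grip in N (left out, the last holds). Time passes only in rows, so rows that repeat a pose let the fingers close. It gives the time, the measured TCP pose, the force, the opening and the grip force at its end, in the units of the state.
- arm.sense(): the state, without advancing time (a new reading comes with each control period).
- optics.capture(name): name is "side" or "top" or "wrist"; returns (picture, depth): 400x640x3 uint8, blue, green, red; 400x640 float32, m along the optical axis (not along the pixel's ray), 0 where there is no reading.
- optics.camera_params(name): a dict with "fx", "fy", "cx", "cy" (pixels), "distortion" ([k1, k2, p1, p2, k3] as OpenCV has them; the pictures are not rectified), "R" (3x3) and "t" (3): a world point X has camera coordinates R X + t. Camera axes: x right, y down, z forward; pixel columns grow to the right and rows downward; lengths in m; the calibration is good to about 2 mm. A picture is of the moment at which its call begins: read the wrist's pose just before it. camera_params takes no time and is no camera call; for the wrist camera it gives the pose at the moment of the call.
- arm.finish_job(): hands the job in; it is judged then, once.
The state is a dict: "t": time; "joint_pos": joint angles; "joint_vel": joint speeds; "effort": joint torques, N m; "eef_pos": TCP position; "ee_rot": TCP orientation; "contact_force": force on the tool from outside, world axes, zero at the start; "wrist_torque": the same for the moment, N m; "grip_width": finger opening in m; "finger_force": force on a finger pad.
Only numpy, scipy, OpenCV 4.12 (cv2) and the standard library are available. Lean on these libraries where they do the work, as an engineer would, in place of code of your own. Each camera call takes 0.05 s, during which the arm holds its last target. There are 200 camera calls.

## Working session

There is one attempt and no reset: what is moved stays moved. The work goes in short steps, Python scripts to look and compute and a tool call to move; the robot and the scene stay as the last step left them, time stands still between calls to the robot, and variables do not carry over. Pictures are saved under pics/ and viewed, at most 10 in all, crops included, and the job is handed in when it is done.

Besides the shell and the picture viewer there is one more tool, called after "Request:" in YAML: its name, and indented under it one key for each argument. play_rows: Moves the arm, as the interface text tells. Its arguments: {"type":"object","properties":{"steps":{"type":"array","items":{"type":"array","items":{"type":"array","items":{"type":"number"}}}},"fingers":{"type":"number"},"newtons":{"type":"number"}},"required":["steps"]}

```bash
mkdir -p pics; cat > h.py <<'E'
import numpy as np, cv2, sys
sys.path.insert(0,'.')
from bench import arm, optics
from scipy.spatial.transform import Rotation as Ro
def snap(n):
    p=optics.camera_params(n); im,d=optics.capture(n); return im,d,p
def KD(p): return np.array([[p['fx'],0,p['cx']],[0,p['fy'],p['cy']],[0,0,1.]]),np.array(p['distortion'],float)
def ray(p,uv,z):
    K,D=KD(p); q=cv2.undistortPoints(np.array(uv,float).reshape(-1,1,2),K,D).reshape(-1,2)
    R=np.array(p['R']);t=np.array(p['t']); c=-R.T@t
    d=np.c_[q,np.ones(len(q))]@R
    return c+d*((z-c[2])/d[:,2])[:,None]
def cloud(p,d):
    K,D=KD(p); v,u=np.mgrid[:d.shape[0],:d.shape[1]]
    q=cv2.undistortPoints(np.c_[u.ravel(),v.ravel()].astype(float).reshape(-1,1,2),K,D).reshape(-1,2)
    P=np.c_[q,np.ones(len(q))]*d.ravel()[:,None]
    X=(P-np.array(p['t']))@np.array(p['R']); X[d.ravel()==0]=np.nan
    return X.reshape(d.shape+(3,))
def proj(p,X):
    K,D=KD(p); return cv2.projectPoints(np.array(X,float).reshape(-1,3),cv2.Rodrigues(np.array(p['R'],float))[0],np.array(p['t'],float),K,D)[0].reshape(-1,2)
E
python3 - <<'E'
from h import *
for n in('top','side'):
    im,d,p=snap(n); cv2.imwrite(f'pics/{n}0.png',im); np.savez(f'pics/{n}0.npz',im=im,d=d)
    R=np.array(p['R']);print(n,(-R.T@np.array(p['t'])).round(3),R[2].round(2),p['fx'])
print(arm.sense())
E
```

```text
top [0.447 0.031 1.331] [ 0.08 -0.03 -1.  ] 392.9534256189686
side [-0.194 -0.726  0.913] [ 0.56  0.58 -0.59] 457.41050413549283
{'t': 0.1, 'joint_pos': array([ 6.08827457e+01,  1.58739819e+01, -1.59083031e+00,  7.26504283e+01,
       -1.57153013e-03,  8.40741110e+01]), 'joint_vel': array([ 0.03357719, -0.13647525,  0.16641791,  0.01984541, -0.05128398,
        0.04302298]), 'effort': array([ 2.25561216e-04, -4.46707177e+01,  2.96129125e+01,  8.41324800e-03,
       -1.09821499e-04,  6.21653022e-07]), 'eef_pos': array([0.2458101 , 0.57385718, 0.23026368]), 'ee_rot': array([-1.79885213e+02, -1.03345266e-02,  1.56808626e+02]), 'contact_force': array([ 0.39475526,  0.35032763, -1.27361567]), 'wrist_torque': array([-0.02533713,  0.02278714,  0.00622596]), 'finger_force': 0.0, 'grip_width': 0.085146222801416}
```

View pics/top0.png

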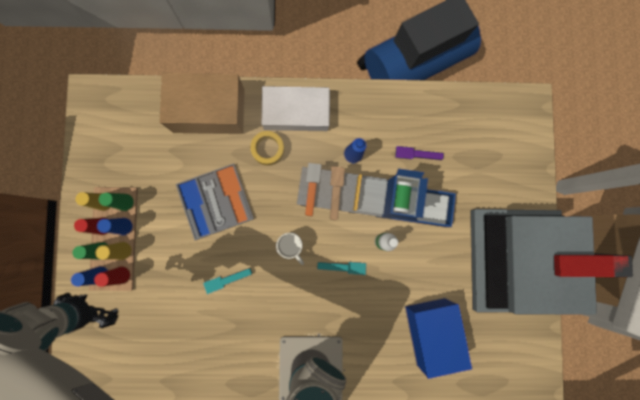

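View pics/side0.png

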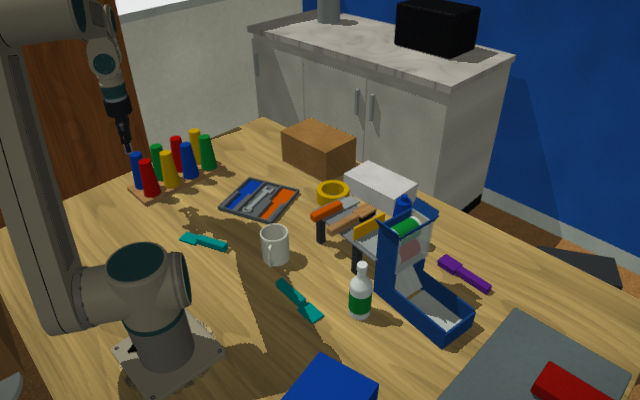

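The top view shows the wooden brush at about (335,192) and the orange scraper at about (312,190) on the deck. The look-alikes are turquoise scrapers at (230,280) and (342,267) and a purple brush at (420,154). The two tools on the deck fit the description by colour and place. The tray is at (216,202), the yellow plate at (359,191) and the mug at (290,245). I'll enlarge a crop to confirm.

```bash
python3 - <<'E'
from h import *
im=np.load('pics/top0.npz')['im']; cv2.imwrite('pics/crop.png',cv2.resize(im[130:250,170:330+140][:, :300],None,fx=2.66,fy=2.66,interpolation=cv2.INTER_CUBIC))
p=optics.camera_params('top'); d=np.load('pics/top0.npz')['d']; X=cloud(p,d)
hsv=cv2.cvtColor(im,cv2.COLOR_BGR2HSV)
def blobs(nm,lo,hi,win,z):
    m=cv2.inRange(hsv,lo,hi); w=np.zeros_like(m); x0,x1,y0,y1=win; w[y0:y1,x0:x1]=255; m&=w
    n,l,s,c=cv2.connectedComponentsWithStats(m)
    for i in range(1,n):
        if s[i,4]<25: continue
        v,u=np.where(l==i); P=ray(p,np.c_[u,v],z); c0=P.mean(0); 
        r=cv2.minAreaRect((P[:,:2]*1000).astype(np.float32))
        print(nm,s[i,4],np.c_[u,v].mean(0).round(1),'rect',np.round(r[0],1),np.round(r[1],1),round(r[2],1),'z',np.nanmedian(X[v,u,2]).round(3))
blobs('blue',(100,120,60),(125,255,255),(170,260,155,245),.006)
blobs('orange',(5,150,100),(15,255,255),(170,260,155,245),.006)
blobs('scr',(5,150,100),(14,255,255),(295,330,155,225),.138)
blobs('brush',(8,70,90),(20,200,255),(325,345,155,225),.138)
blobs('yellow',(20,150,100),(32,255,255),(350,370,155,225),.16)
blobs('hopper',(100,120,40),(125,255,255),(380,460,155,235),.25)
blobs('spool',(50,120,40),(80,255,255),(380,460,155,235),.2)
E
```

```text
blue 689 [194.  204.2] rect [524.9 392.1] [186.   55.1] 21.3 z 0.007
orange 632 [231.7 190.5] rect [572.1 266.8] [183.6  52.7] 20.8 z 0.007
scr 189 [310.3 199.8] rect [547.5   9. ] [20.  95.6] 83.5 z 0.138
brush 1001 [335.2 188.7] rect [579.1 -64.9] [212.5  58.6] 0.4 z 0.132
yellow 33 [358.2 184.8] rect [ 589.1 -134. ] [ 4.6 64.4] 81.3 z 0.16
hopper 503 [427.8 194.9] rect [ 550.9 -307.3] [180.8 119.8] 72.8 z 0.241
hopper 146 [392.  189.6] rect [ 561.2 -216. ] [16.8 84.1] 89.6 z 0.214
spool 266 [402.  195.9] rect [ 555.2 -256.5] [38.9 58.5] 82.5 z 0.221
```

View pics/crop.png

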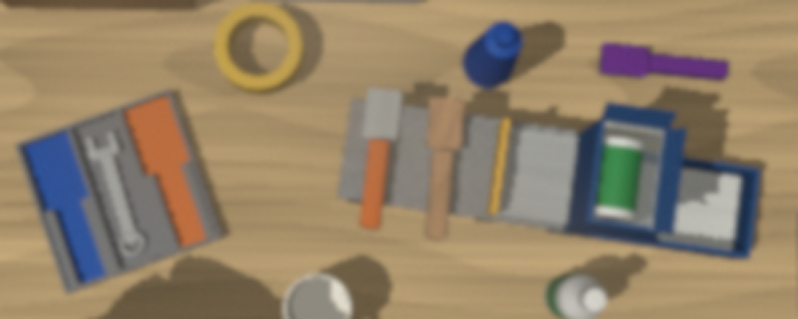

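The crop confirms the brush (wooden, crop (440,165)) and the scraper (orange handle, grey blade, crop (378,160)), both with heads up, towards the hopper's +x. The wide ends of the pockets face up-left, so the tray yaw is about 21°. Next I go above the deck for a close look.

```bash
cat >> h.py <<'E'
def to(pos,yaw,tilt=None):
    s=arm.sense(); R0=Ro.from_euler('xyz',s['ee_rot'],degrees=True); R1=Ro.from_euler('xyz',[180,0,yaw],degrees=True)
    print('row',np.r_[R0.inv().apply(np.array(pos)-s['eef_pos'])*1000].round(1),(R0.inv()*R1).as_rotvec().round(4))
E
python3 - <<'E'
from h import *
p=optics.camera_params('wrist'); s=arm.sense(); R=np.array(p['R']); c=-R.T@np.array(p['t'])
R0=Ro.from_euler('xyz',s['ee_rot'],degrees=True)
print('cam in tool',R0.inv().apply(c-s['eef_pos']),'axis',R0.inv().apply(R[2]),p['fx'])
to([.575,-.03,.33],173)
E
```

```text
cam in tool [ 0.07666211  0.00083526 -0.14201135] axis [-2.99541243e-01 -1.22461195e-04  9.54083345e-01] 300.6602584909321
row [-540.4 -425.6  -99. ] [-0.002  -0.0005 -0.2826]
```

Request:
play_rows:
  steps:
    - [[0, 0, -99, 0, 0, 0], [-540, -426, -99, -0.002, 0, -0.283], [-540, -426, -99, -0.002, 0, -0.283], [-540, -426, -99, -0.002, 0, -0.283], [-540, -426, -99, -0.002, 0, -0.283], [-540, -426, -99, -0.002, 0, -0.283], [-540, -426, -99, -0.002, 0, -0.283], [-540, -426, -99, -0.002, 0, -0.283], [-540, -426, -99, -0.002, 0, -0.283], [-540, -426, -99, -0.002, 0, -0.283], [-540, -426, -99, -0.002, 0, -0.283], [-540, -426, -99, -0.002, 0, -0.283]]
  fingers: 50

```text
t: 1.6
eef_pos: [0.5743, -0.0301, 0.3299]
ee_rot: [179.9, -0.0, 173.0]
contact_force: [0.6, 1.5, -0.2]
grip_width: 0.0501
finger_force: 0.0
```

Request:
play_rows:
  steps:
    - [[0, 0, 0, 0, 0, 0], [0, 0, 0, 0, 0, 0], [0, 0, 0, 0, 0, 0]]

```text
t: 1.98
eef_pos: [0.5731, -0.0269, 0.33]
ee_rot: [179.9, -0.0, 173.1]
contact_force: [0.7, -0.4, -0.3]
grip_width: 0.0501
finger_force: 0.0
```

```bash
python3 - <<'E'
from h import *
s=arm.sense(); print(s['t'],s['eef_pos'],s['ee_rot'],s['grip_width'])
im,d,p=snap('wrist'); cv2.imwrite('pics/w1.png',im); np.savez('pics/w1.npz',im=im,d=d,**{k:np.array(v) for k,v in p.items()})
E
```

```text
1.975 [ 0.5730796  -0.02692662  0.3300298 ] [ 1.79872538e+02 -3.27871111e-02  1.73107826e+02] 0.05012587859626536
```

View pics/w1.png

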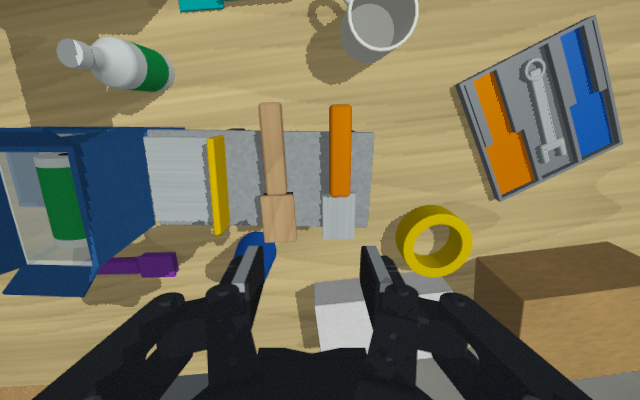

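The wrist view shows the brush at (275,170), the scraper at (340,170), the yellow plate at (217,185), the orange pocket at (503,135), the blue one at (588,90), and clear space around the tools.

```bash
cat > m.py <<'E'
from h import *
def meas(im,d,p):
    hsv=cv2.cvtColor(im,cv2.COLOR_BGR2HSV); X=cloud(p,d)
    def f(nm,lo,hi,win,z,zlo):
        m=cv2.inRange(hsv,lo,hi); x0,x1,y0,y1=win; w=np.zeros_like(m); w[y0:y1,x0:x1]=255; m&=w
        m[~((X[...,2]>zlo)&(X[...,2]<zlo+.035))]=0
        n,l,s,c=cv2.connectedComponentsWithStats(m); i=1+np.argmax(s[1:,4]); v,u=np.where(l==i)
        P=ray(p,np.c_[u,v],z)[:,:2]*1000; r=cv2.minAreaRect(P.astype(np.float32)); D=X[v,u]
        print(nm,len(u),np.round(r[0],1),np.round(r[1],1),round(r[2],1),'box',cv2.boxPoints(r).round().astype(int).tolist(),'z',np.nanmedian(D[:,2]).round(4),'cloudmean',np.nanmean(D,0).round(4)); return P
    return f
E
python3 - <<'E'
from m import *
z=np.load('pics/w1.npz'); p={k:z[k] for k in('fx','fy','cx','cy','distortion','R','t')}
f=meas(z['im'],z['d'],p)
f('brushHandle',(5,60,60),(20,255,255),(255,288,95,192),.138,.12)
f('brushHead',(5,60,60),(20,255,255),(255,300,197,245),.136,.12)
f('scrHandle',(5,150,60),(16,255,255),(320,360,95,200),.138,.12)
f('yellow',(20,120,60),(32,255,255),(200,235,130,240),.16,.13)
f('orange',(5,150,60),(16,255,255),(455,540,60,205),.006,-.01)
f('blue',(100,120,60),(125,255,255),(540,640,10,180),.006,-.01)
E
```

```text
brushHandle 1985 [535.5 -64.6] [24.8 98.5] 85.8 box [[485, -73], [584, -81], [586, -56], [487, -49]] z 0.1372 cloudmean [ 0.5337 -0.0645  0.1366]
brushHead 1492 [619.9 -71.7] [39.8 58.2] 86.0 box [[589, -89], [648, -94], [650, -54], [592, -50]] z 0.1356 cloudmean [ 0.6194 -0.0717  0.1355]
scrHandle 226 [548.   -1.4] [ 10.8 101.3] 88.9 box [[497, -6], [599, -8], [599, 3], [497, 5]] z 0.1354 cloudmean [ 0.5466 -0.0015  0.1342]
yellow 1367 [ 568.1 -127.6] [ 16.3 111.6] 81.5 box [[512, -127], [622, -144], [624, -128], [514, -111]] z 0.1571 cloudmean [ 0.5651 -0.1297  0.1517]
orange 260 [524.5 265.9] [99.3  9.2] 22.6 box [[477, 251], [480, 243], [572, 281], [569, 289]] z 0.0054 cloudmean [0.5232 0.2662 0.0054]
blue 3157 [522.7 394.5] [189.4  52.6] 20.6 box [[425, 386], [443, 337], [621, 403], [602, 452]] z 0.0054 cloudmean [0.5315 0.3983 0.0054]
```

```bash
python3 - <<'E'
from m import *
z=np.load('pics/w1.npz'); p={k:z[k] for k in('fx','fy','cx','cy','distortion','R','t')}
f=meas(z['im'],z['d'],p)
f('scrHandle',(3,150,60),(22,255,255),(320,360,95,200),.138,.12)
f('orange',(3,150,60),(22,255,255),(455,540,60,205),.006,-.01)
f('deck',(0,0,60),(180,60,255),(235,375,125,235),.114,.10)
print(ray(p,[[340,238],[322,238],[355,238]],.12).round(4))
E
```

```text
scrHandle 1996 [548.2   8.6] [ 23.9 102. ] 84.1 box [[496, 2], [598, -9], [600, 15], [499, 26]] z 0.1372 cloudmean [0.5457 0.0088 0.1368]
orange 3281 [570.2 268.5] [188.3  57.5] 20.9 box [[472, 262], [493, 208], [668, 275], [648, 329]] z 0.0055 cloudmean [0.5788 0.273  0.0055]
deck 6651 [590.6  -8.9] [106.4 130. ] 82.2 box [[519, -53], [648, -70], [662, 35], [533, 53]] z 0.1137 cloudmean [ 0.5867 -0.008   0.1147]
[[ 6.601e-01  3.000e-04  1.200e-01]
 [ 6.573e-01 -2.250e-02  1.200e-01]
 [ 6.624e-01  1.930e-02  1.200e-01]]
```

```bash
python3 - <<'E'
from h import *
print(arm.sense()['eef_pos'])
to([.571,-.068,.20],175.8); to([.571,-.068,.125],175.8)
E
```

```text
[ 0.57315775 -0.02680674  0.33019102]
row [ -2.8 -41.4 130.1] [ 0.0022 -0.0001 -0.0467]
row [ -2.8 -41.6 205.1] [ 0.0022 -0.0001 -0.0467]
```

Request:
play_rows:
  steps:
    - [[-3, -41, 60, 0.002, 0, -0.047], [-3, -41, 115, 0.002, 0, -0.047], [-3, -41, 150, 0.002, 0, -0.047], [-3, -41, 165, 0.002, 0, -0.047], [-3, -41, 165, 0.002, 0, -0.047], [-3, -41, 165, 0.002, 0, -0.047]]

```text
t: 2.78
eef_pos: [0.5736, -0.0688, 0.1674]
ee_rot: [-180.0, 0.2, 175.8]
contact_force: [0.2, 1.1, -0.2]
grip_width: 0.05
finger_force: 0.0
```

```bash
python3 - <<'E'
from h import *
print(arm.sense()['eef_pos'],arm.sense()['ee_rot'])
to([.571,-.068,.125],175.8)
E
```

```text
[ 0.57359818 -0.06878322  0.16740828] [-179.96131809    0.24259742  175.76050758]
row [ 2.8  0.6 42.4] [-0.0007  0.0042 -0.0007]
```

Request:
play_rows:
  steps:
    - [[1, 1, 20, 0, 0, 0], [1, 1, 37, 0, 0, 0], [1, 1, 41, 0, 0, 0], [1, 1, 41, 0, 0, 0], [1, 1, 41, 0, 0, 0]]

```text
t: 3.4
eef_pos: [0.5717, -0.068, 0.1249]
ee_rot: [-180.0, 0.1, 175.7]
contact_force: [-0.5, -0.2, 0.0]
grip_width: 0.05
finger_force: 0.0
```

Request:
play_rows:
  steps:
    - [[0, 0, 0, 0, 0, 0], [0, 0, 0, 0, 0, 0], [0, 0, 0, 0, 0, 0], [0, 0, 0, 0, 0, 0], [0, 0, -10, 0, 0, 0], [0, 0, -40, 0, 0, 0], [0, 0, -80, 0, 0, 0], [0, 0, -110, 0, 0, 0], [0, 0, -110, 0, 0, 0], [0, 0, -110, 0, 0, 0]]
  fingers: 10
  newtons: 45

```text
t: 4.65
eef_pos: [0.5701, -0.0676, 0.2329]
ee_rot: [180.0, -0.1, 175.7]
contact_force: [0.2, 0.8, -1.5]
grip_width: 0.0225
finger_force: 45.9
```

```bash
python3 - <<'E'
from h import *
im,d,p=snap('wrist'); cv2.imwrite('pics/w2.png',im)
to([.5255,.391,.08],200.8)
E
```

```text
row [ 77.8 453.9 152.7] [ 0.0012 -0.003  -0.4378]
```

View pics/w2.png

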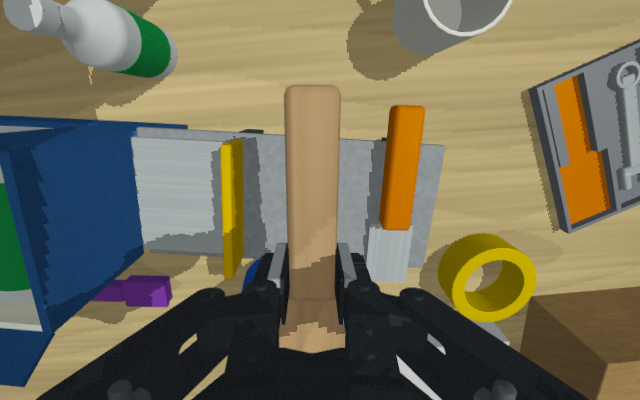

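The brush is held straight, with its tip at (313,86) and the handle lying along the fingers' centre line. Next I carry it to the blue pocket.

Request:
play_rows:
  steps:
    - [[10, 60, 0, 0, 0, -0.06], [20, 120, 0, 0, 0, -0.12], [31, 180, 0, 0, 0, -0.18], [42, 240, 0, 0, 0, -0.24], [52, 300, 0, 0, 0, -0.3], [62, 360, 30, 0, 0, -0.36], [70, 410, 80, 0, 0, -0.4], [74, 440, 125, 0, 0, -0.43], [75, 453, 150, 0, 0, -0.438], [75, 455, 153, 0, 0, -0.438], [75, 455, 153, 0, 0, -0.438], [75, 455, 153, 0, 0, -0.438]]

```text
t: 6.2
eef_pos: [0.5316, 0.3913, 0.083]
ee_rot: [180.0, 0.2, -159.3]
contact_force: [0.4, 0.1, -0.6]
grip_width: 0.0223
finger_force: 45.8
```

Request:
play_rows:
  steps:
    - [[0, 0, 0, 0, 0, 0], [0, 0, 0, 0, 0, 0]]

```text
t: 6.45
eef_pos: [0.5309, 0.3914, 0.0823]
ee_rot: [180.0, 0.1, -159.2]
contact_force: [0.3, -0.3, -0.8]
grip_width: 0.0233
finger_force: 45.8
```

```bash
python3 - <<'E'
from h import *
from m import *
s=arm.sense(); print(s['eef_pos'],s['ee_rot'],s['grip_width'])
im,d,p=snap('wrist'); cv2.imwrite('pics/w3.png',im); X=cloud(p,d)
np.savez('pics/w3.npz',im=im,d=d,**{k:np.array(v) for k,v in p.items()})
f=meas(im,d,p)
f('blue',(100,120,40),(125,255,255),(0,640,0,400),.006,-.01)
f('orange',(3,150,60),(22,255,255),(0,640,0,400),.006,-.01)
to([.528,.392,.0195],200.8)
E
```

```text
[0.53094358 0.39138599 0.0822529 ] [ 1.79993080e+02  1.15057537e-01 -1.59227876e+02] 0.02325757699151344
blue 1018 [462.6 622. ] [62.3 32.2] 8.6 box [[429, 633], [434, 601], [496, 611], [491, 643]] z 0.0198 cloudmean [0.4598 0.6017 0.0198]
orange 11987 [570.7 265.8] [190.3  55.2] 20.5 box [[472, 258], [491, 207], [669, 273], [650, 325]] z 0.0058 cloudmean [0.5725 0.2659 0.0058]
row [ 2.5  1.5 62.5] [ 0.0001  0.0016 -0.0003]
```

View pics/w3.png

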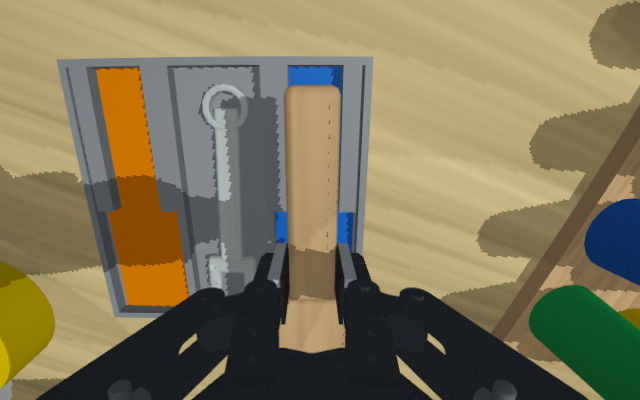

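The orange pocket is at (140,190) px and the wrench at (228,180). The brush lines up over the blue pocket, with blue showing at (315,75), so I lower and release it.

Request:
play_rows:
  steps:
    - [[4, 1.5, 20, 0, 0, 0], [4, 1.5, 40, 0, 0, 0], [4, 1.5, 55, 0, 0, 0], [4, 1.5, 61, 0, 0, 0], [4, 1.5, 62.5, 0, 0, 0], [4, 1.5, 62.5, 0, 0, 0], [4, 1.5, 62.5, 0, 0, 0]]

```text
t: 7.38
eef_pos: [0.5266, 0.3919, 0.0194]
ee_rot: [180.0, 0.1, -159.2]
contact_force: [0.0, 0.1, -0.6]
grip_width: 0.023
finger_force: 45.8
```

Request:
play_rows:
  steps:
    - [[0, 0, 0, 0, 0, 0], [0, 0, 0, 0, 0, 0], [0, 0, 0, 0, 0, 0], [0, 0, -10, 0, 0, 0], [0, 0, -50, 0, 0, 0], [0, 0, -110, 0, 0, 0], [0, 0, -160, 0, 0, 0], [0, 0, -200, 0, 0, 0], [0, 0, -200, 0, 0, 0], [0, 0, -200, 0, 0, 0]]
  fingers: 42

```text
t: 8.62
eef_pos: [0.5257, 0.3914, 0.2187]
ee_rot: [-180.0, 0.0, -159.2]
contact_force: [-0.7, -0.5, -0.2]
grip_width: 0.0421
finger_force: 0.0
```

```bash
python3 - <<'E'
from m import *
s=arm.sense(); print(s['eef_pos'],s['ee_rot'])
im,d,p=snap('wrist'); cv2.imwrite('pics/w4.png',im)
np.savez('pics/w4.npz',im=im,d=d,**{k:np.array(v) for k,v in p.items()})
f=meas(im,d,p)
f('blue',(100,150,40),(125,255,255),(200,640,0,400),.006,-.005)
f('orange',(3,150,60),(22,255,255),(0,320,0,400),.006,-.01)
f('brush',(5,60,60),(20,255,255),(200,450,0,400),.029,.015)
to([.578,.0055,.20],174.1)
E
```

```text
[0.52567956 0.39136944 0.21866887] [-1.79989845e+02  1.36381068e-02 -1.59187470e+02]
blue 2091 [523.3 390.9] [188.4  59.8] 20.9 box [[425, 385], [446, 329], [622, 397], [601, 452]] z 0.0057 cloudmean [0.5209 0.3901 0.0057]
orange 5407 [570.6 266.3] [189.6  56.6] 20.7 box [[472, 259], [492, 206], [669, 273], [649, 326]] z 0.0059 cloudmean [0.5762 0.2682 0.0059]
brush 3488 [522.4 391.2] [160.7  38.6] 19.9 box [[440, 382], [453, 346], [605, 400], [591, 437]] z 0.0284 cloudmean [0.5274 0.3926 0.0284]
row [  87.6 -379.2   17.9] [-0.0009 -0.0016  0.4662]
```

View pics/w4.png

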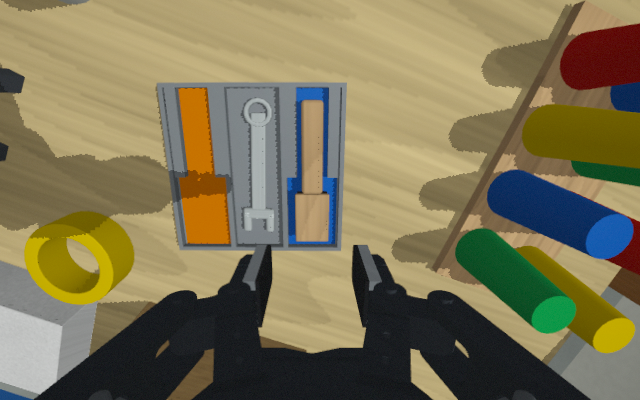

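The brush lies home in the blue pocket at (313,165), within about 1 mm of centre. The scraper is next.

Request:
play_rows:
  steps:
    - [[14, -60, 0, 0, 0, 0.07], [28, -120, 0, 0, 0, 0.14], [42, -180, 0, 0, 0, 0.22], [56, -240, 0, 0, 0, 0.3], [70, -300, 0, 0, 0, 0.38], [80, -350, 10, 0, 0, 0.44], [84, -374, 30, 0, 0, 0.466], [85, -380, 40, 0, 0, 0.466], [85, -380, 45, 0, 0, 0.466], [85, -380, 45, 0, 0, 0.466], [85, -380, 45, 0, 0, 0.466]]
  fingers: 50

```text
t: 10.05
eef_pos: [0.5818, 0.0072, 0.1742]
ee_rot: [180.0, 0.1, 174.2]
contact_force: [-0.3, -0.2, 0.1]
grip_width: 0.0499
finger_force: 0.0
```

```bash
python3 - <<'E'
from m import *
s=arm.sense(); print(s['eef_pos'],s['ee_rot'])
im,d,p=snap('wrist'); f=meas(im,d,p)
f('scrHandle',(3,150,60),(22,255,255),(200,420,0,400),.138,.12)
to([.581,.005,.125],174.1)
E
```

```text
[0.58178691 0.00718123 0.17424383] [1.79993448e+02 7.33657188e-02 1.74212030e+02]
scrHandle 6172 [547.9   9.5] [ 23.2 101.3] 84.0 box [[496, 3], [597, -7], [600, 16], [499, 26]] z 0.1373 cloudmean [0.5443 0.0099 0.1371]
row [ 0.8 -2.1 49.4] [0.     0.0016 0.0018]
```

Request:
play_rows:
  steps:
    - [[1, -1, 25, 0, 0, 0], [1, -1, 43, 0, 0, 0], [1, -1, 49, 0, 0, 0], [1, -1, 49, 0, 0, 0], [1, -1, 49, 0, 0, 0]]

```text
t: 10.72
eef_pos: [0.5811, 0.0051, 0.1254]
ee_rot: [-180.0, 0.1, 174.1]
contact_force: [0.6, -0.1, 0.0]
grip_width: 0.0499
finger_force: 0.0
```

Request:
play_rows:
  steps:
    - [[0, 0, 0, 0, 0, 0], [0, 0, 0, 0, 0, 0], [0, 0, 0, 0, 0, 0], [0, 0, 0, 0, 0, 0], [0, 0, -10, 0, 0, 0], [0, 0, -40, 0, 0, 0], [0, 0, -80, 0, 0, 0], [0, 0, -110, 0, 0, 0], [0, 0, -110, 0, 0, 0], [0, 0, -110, 0, 0, 0]]
  fingers: 10

```text
t: 11.98
eef_pos: [0.5795, 0.0053, 0.2334]
ee_rot: [-180.0, -0.1, 174.1]
contact_force: [-0.4, 1.2, -1.2]
grip_width: 0.0224
finger_force: 45.9
```

```bash
python3 - <<'E'
from m import *
s=arm.sense(); print(s['eef_pos'],s['ee_rot'])
im,d,p=snap('wrist'); f=meas(im,d,p)
f('scrHandle',(3,150,60),(22,255,255),(200,420,0,400),s['eef_pos'][2]+.013,.2)
to([.573,.268,.08],200.8)
E
```

```text
[0.5794745  0.00530173 0.23337645] [-1.79994075e+02 -1.04373223e-01  1.74111191e+02]Traceback (most recent call last):
  File "<stdin>", line 4, in <module>
  File "m.py", line 7, in f
    n,l,s,c=cv2.connectedComponentsWithStats(m); i=1+np.argmax(s[1:,4]); v,u=np.where(l==i)
                                                     ~~~~~~~~~^^^^^^^^^
    return _wrapfunc(a, 'argmax', axis=axis, out=out, **kwds)
    return bound(*args, **kwds)
ValueError: attempt to get argmax of an empty sequence
```

```bash
python3 - <<'E'
from m import *
s=arm.sense()
im,d,p=snap('wrist'); f=meas(im,d,p)
f('scrHandle',(3,150,60),(22,255,255),(200,420,0,400),s['eef_pos'][2]+.013,.22)
to([.5735,.268,.08],200.7)
E
```

```text
scrHandle 10655 [546.    9.7] [ 22.9 100.2] 84.2 box [[495, 3], [595, -7], [597, 16], [497, 26]] z 0.2447 cloudmean [0.5408 0.0102 0.2446]
row [ 31.9 260.7 152.7] [ 0.0008 -0.0034 -0.464 ]
```

Request:
play_rows:
  steps:
    - [[6, 50, 0, 0, 0, -0.08], [13, 105, 0, 0, 0, -0.17], [20, 160, 0, 0, 0, -0.27], [26, 210, 30, 0, 0, -0.37], [30, 245, 80, 0, 0, -0.44], [30, 260, 125, 0, 0, -0.464], [30, 261, 150, 0, 0, -0.464], [30, 261, 153, 0, 0, -0.464], [30, 261, 153, 0, 0, -0.464], [30, 261, 153, 0, 0, -0.464], [30, 261, 153, 0, 0, -0.464]]

```text
t: 13.45
eef_pos: [0.5785, 0.268, 0.0832]
ee_rot: [-180.0, 0.2, -159.3]
contact_force: [1.4, 0.6, -0.6]
grip_width: 0.0225
finger_force: 45.9
```

```bash
python3 - <<'E'
from m import *
s=arm.sense(); print(s['eef_pos'],s['ee_rot'],s['grip_width'])
to([.5735,.268,.0195],200.7)
E
```

```text
[0.57850406 0.2679892  0.08321847] [-1.79984022e+02  1.73692517e-01 -1.59330808e+02] 0.02248941651376793
row [ 4.9  1.8 63.7] [-0.0003  0.003  -0.0005]
```

Request:
play_rows:
  steps:
    - [[4, 1.5, 20, 0, 0, 0], [4, 1.5, 40, 0, 0, 0], [4, 1.5, 55, 0, 0, 0], [4, 1.5, 61, 0, 0, 0], [4, 1.5, 62.5, 0, 0, 0], [4, 1.5, 63, 0, 0, 0], [4, 1.5, 63, 0, 0, 0]]

```text
t: 14.32
eef_pos: [0.5737, 0.2681, 0.0193]
ee_rot: [-180.0, 0.1, -159.3]
contact_force: [0.0, 0.0, -0.3]
grip_width: 0.0226
finger_force: 45.9
```

Request:
play_rows:
  steps:
    - [[0, 0, 0, 0, 0, 0], [0, 0, 0, 0, 0, 0], [0, 0, 0, 0, 0, 0], [0, 0, -10, 0, 0, 0], [0, 0, -50, 0, 0, 0], [0, 0, -110, 0, 0, 0], [0, 0, -160, 0, 0, 0], [0, 0, -200, 0, 0, 0], [0, 0, -200, 0, 0, 0], [0, 0, -200, 0, 0, 0]]
  fingers: 42

```text
t: 15.58
eef_pos: [0.5728, 0.2678, 0.2187]
ee_rot: [-180.0, 0.0, -159.3]
contact_force: [-0.5, 0.4, 0.7]
grip_width: 0.0422
finger_force: 0.0
```

```bash
python3 - <<'E'
from m import *
s=arm.sense(); print(s['eef_pos'],s['ee_rot'])
im,d,p=snap('wrist'); cv2.imwrite('pics/w5.png',im)
f=meas(im,d,p)
f('orange',(3,150,60),(22,255,255),(0,640,0,400),.006,-.02)
f('scraperhandle',(3,150,60),(22,255,255),(0,640,0,400),.030,.02)
f('brush',(5,60,60),(20,149,255),(320,600,0,400),.029,.02)
E
```

```text
[0.57278119 0.26780993 0.21872191] [-1.79989458e+02  1.73213905e-02 -1.59304391e+02]
orange 2466 [569.8 267.5] [189.5  59.9] 20.7 box [[471, 262], [492, 206], [669, 273], [648, 329]] z 0.0057 cloudmean [0.5709 0.2687 0.0057]
scraperhandle 2014 [542.9 257.2] [101.5  23.6] 20.2 box [[491, 251], [499, 229], [595, 264], [586, 286]] z 0.0292 cloudmean [0.5411 0.2562 0.0291]
brush 3679 [523.3 388.7] [161.2  40.2] 20.7 box [[441, 379], [455, 341], [606, 398], [592, 436]] z 0.0281 cloudmean [0.5267 0.3903 0.0279]
```

View pics/w5.png

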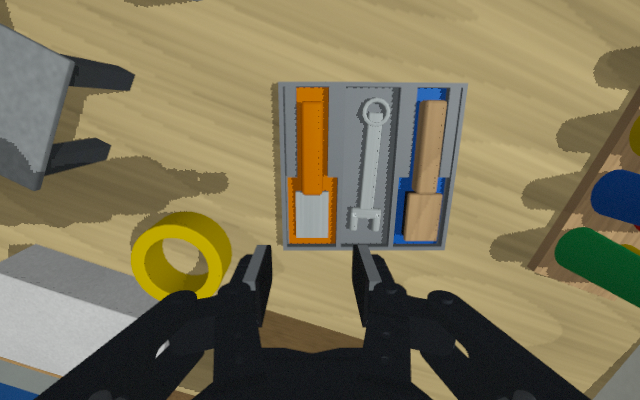

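Both tools are home: the scraper at (312,170) px and the brush at (430,170), each within about 2 mm. Next is the gate plate, measured from the earlier wrist picture.

```bash
python3 - <<'E'
from m import *
z=np.load('pics/w1.npz'); p={k:z[k] for k in('fx','fy','cx','cy','distortion','R','t')}
f=meas(z['im'],z['d'],p)
f('platetop',(20,120,60),(32,255,255),(200,235,130,240),.16,.156)
to([.568,-.125,.26],172)
E
```

```text
platetop 720 [ 568.7 -131. ] [  8.7 109.3] 82.3 box [[514, -128], [622, -143], [623, -134], [515, -119]] z 0.1592 cloudmean [ 0.5645 -0.1309  0.1591]
row [ 142.8 -365.8  -42.1] [-0.0006 -0.0017  0.5009]
```

Request:
play_rows:
  steps:
    - [[22, -60, -20, 0, 0, 0.08], [44, -120, -20, 0, 0, 0.16], [66, -180, -20, 0, 0, 0.24], [88, -240, -20, 0, 0, 0.33], [110, -300, -20, 0, 0, 0.41], [132, -350, -20, 0, 0, 0.48], [142, -370, -20, 0, 0, 0.497], [142, -371, -10, 0, 0, 0.497], [142, -371, -10, 0, 0, 0.497], [142, -371, -10, 0, 0, 0.497], [142, -371, -10, 0, 0, 0.497]]
  fingers: 50

```text
t: 17.0
eef_pos: [0.5715, -0.1282, 0.2287]
ee_rot: [180.0, 0.0, 172.3]
contact_force: [0.9, 0.0, 0.3]
grip_width: 0.0503
finger_force: 0.0
```

```bash
python3 - <<'E'
from m import *
s=arm.sense(); print(s['eef_pos'],s['ee_rot'])
im,d,p=snap('wrist'); f=meas(im,d,p)
f('platetop',(20,120,60),(32,255,255),(0,640,0,400),.16,.156)
to([.5687,-.131,.128],172.2)
E
```

```text
[ 0.57148594 -0.1282048   0.22871277] [1.79995574e+02 2.09402388e-02 1.72323372e+02]
platetop 1427 [ 567.9 -132.6] [  7.3 108.8] 82.2 box [[513, -129], [621, -144], [622, -136], [514, -122]] z 0.1593 cloudmean [ 0.5641 -0.1319  0.1593]
row [  2.5  -3.  100.8] [0.     0.0006 0.0019]
```

Request:
play_rows:
  steps:
    - [[2.5, -3.5, 40, 0, 0, 0], [2.5, -3.5, 75, 0, 0, 0], [2.5, -3.5, 95, 0, 0, 0], [2.5, -3.5, 99, 0, 0, 0], [2.5, -3.5, 99, 0, 0, 0], [2.5, -3.5, 99, 0, 0, 0]]

```text
t: 17.8
eef_pos: [0.5696, -0.1328, 0.1312]
ee_rot: [-180.0, 0.2, 172.2]
contact_force: [0.3, 0.3, 0.5]
grip_width: 0.0498
finger_force: 0.0
```

Request:
play_rows:
  steps:
    - [[0, 0, 0, 0, 0, 0], [0, 0, 0, 0, 0, 0], [0, 0, 0, 0, 0, 0], [0, 0, 0, 0, 0, 0], [0, 0, 0, 0, 0, 0], [0, 0, 0, 0, 0, 0]]
  fingers: 2
  newtons: 40

```text
t: 18.55
eef_pos: [0.5687, -0.1328, 0.1302]
ee_rot: [-180.0, 0.1, 172.2]
contact_force: [-1.8, 0.1, 5.8]
grip_width: 0.0074
finger_force: 41.6
```

Request:
play_rows:
  steps:
    - [[0, 8, 0, 0, 0, 0], [0, 16, 0, 0, 0, 0], [0, 24, 0, 0, 0, 0], [0, 32, 0, 0, 0, 0], [0, 40, 0, 0, 0, 0], [0, 48, 0, 0, 0, 0], [0, 56, 0, 0, 0, 0], [0, 64, 0, 0, 0, 0], [0, 72, 0, 0, 0, 0], [0, 80, 0, 0, 0, 0], [0, 84, 0, 0, 0, 0], [0, 84, 0, 0, 0, 0]]

```text
t: 20.05
eef_pos: [0.5801, -0.0494, 0.1302]
ee_rot: [-180.0, 0.1, 172.2]
contact_force: [-0.8, -1.1, 4.5]
grip_width: 0.0074
finger_force: 41.8
```

Moved 84 mm with the grip holding. Now I go gently to the stop.

Request:
play_rows:
  steps:
    - [[0, 2, 0, 0, 0, 0], [0, 4, 0, 0, 0, 0], [0, 6, 0, 0, 0, 0], [0, 8, 0, 0, 0, 0], [0, 10, 0, 0, 0, 0], [0, 10, 0, 0, 0, 0], [0, 10, 0, 0, 0, 0]]

```text
t: 20.92
eef_pos: [0.5814, -0.0399, 0.1302]
ee_rot: [-179.9, 0.1, 172.2]
contact_force: [-1.2, -1.3, 5.5]
grip_width: 0.0072
finger_force: 41.8
```

Request:
play_rows:
  steps:
    - [[0, 1, 0, 0, 0, 0], [0, 2, 0, 0, 0, 0], [0, 3, 0, 0, 0, 0], [0, 4, 0, 0, 0, 0], [0, 4, 0, 0, 0, 0], [0, 4, 0, 0, 0, 0]]

```text
t: 21.68
eef_pos: [0.5818, -0.0369, 0.1302]
ee_rot: [-179.8, 0.1, 172.2]
contact_force: [-2.0, -4.7, 3.8]
grip_width: 0.0072
finger_force: 41.8
```

Request:
play_rows:
  steps:
    - [[0, 1, 0, 0, 0, 0], [0, 2, 0, 0, 0, 0], [0, 2, 0, 0, 0, 0], [0, 2, 0, 0, 0, 0]]

```text
t: 22.18
eef_pos: [0.5818, -0.037, 0.1302]
ee_rot: [-179.6, 0.0, 172.1]
contact_force: [-2.3, -10.5, 5.9]
grip_width: 0.0073
finger_force: 41.8
```

```bash
python3 - <<'E'
from m import *
s=arm.sense(); print(s['eef_pos'],s['contact_force'])
im,d,p=snap('top'); cv2.imwrite('pics/top6.png',cv2.resize(im[150:240,280:480],None,fx=3.5,fy=3.5,interpolation=cv2.INTER_CUBIC))
E
```

```text
[ 0.58176997 -0.03695972  0.13020257] [ -2.26117222 -10.46258914   5.87259045]
```

View pics/top6.png

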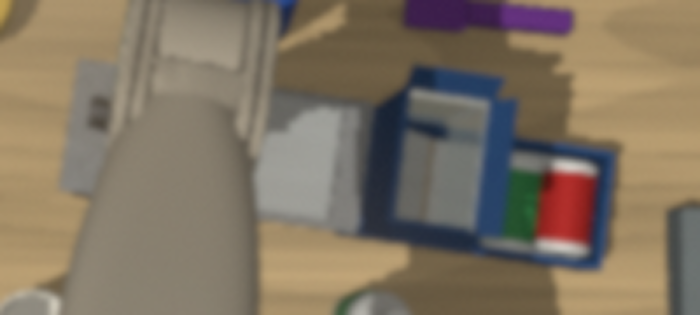

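The gate is against its stop: the force rose to 10 N with no further movement. The red spool (567,205) and the green one (522,200) are both in the catch tray. I relax, release and withdraw upward.

Request:
play_rows:
  steps:
    - [[0, -1, 0, 0, 0, 0], [0, -2, 0, 0, 0, 0], [0, -2, 0, 0, 0, 0], [0, -2, 0, 0, 0, 0], [0, -2, 0, 0, 0, 0], [0, -2, -15, 0, 0, 0], [0, -2, -50, 0, 0, 0], [0, -2, -100, 0, 0, 0], [0, -2, -140, 0, 0, 0], [0, -2, -140, 0, 0, 0], [0, -2, -140, 0, 0, 0]]
  fingers: 40

```text
t: 23.6
eef_pos: [0.5816, -0.0353, 0.2701]
ee_rot: [180.0, 0.1, 172.2]
contact_force: [-0.4, -0.2, 0.8]
grip_width: 0.0398
finger_force: 0.0
```

```bash
python3 - <<'E'
from m import *
s=arm.sense(); print(s['t'],s['eef_pos'],s['contact_force'])
im,d,p=snap('wrist'); f=meas(im,d,p)
f('platetop',(20,120,60),(32,255,255),(0,640,0,400),.16,.156)
im,d,p=snap('top'); f=meas(im,d,p); 
f('green',(40,80,30),(85,255,255),(410,465,180,235),.04,.0)
f('red',(0,120,60),(8,255,255),(410,465,180,235),.06,.02)
im,d,p=snap('side'); f=meas(im,d,p); 
f('greenS',(40,80,30),(85,255,255),(380,480,200,345),.04,.0)
E
```

```text
23.6 [ 0.58156502 -0.03532769  0.27009844] [-0.39566193 -0.16883089  0.76181997]
platetop 1075 [581.4 -36.2] [  7.5 108.7] 82.4 box [[527, -33], [635, -47], [636, -40], [528, -25]] z 0.1593 cloudmean [ 0.5793 -0.0357  0.1592]Traceback (most recent call last):
  File "<stdin>", line 6, in <module>
  File "m.py", line 7, in f
    n,l,s,c=cv2.connectedComponentsWithStats(m); i=1+np.argmax(s[1:,4]); v,u=np.where(l==i)
                                                     ~~~~~~~~~^^^^^^^^^
    return _wrapfunc(a, 'argmax', axis=axis, out=out, **kwds)
    return bound(*args, **kwds)
ValueError: attempt to get argmax of an empty sequence
```

```bash
python3 - <<'E'
from m import *
im,d,p=snap('top'); X=cloud(p,d); h=cv2.cvtColor(im,cv2.COLOR_BGR2HSV)
for n,lo,hi in(('g',(40,80,30),(85,255,255)),('r',(0,120,60),(8,255,255))):
    m=cv2.inRange(h,lo,hi)>0; w=np.zeros_like(m); w[180:235,418:465]=1; P=X[m&w]
    print(n,len(P),np.nanmean(P,0).round(3),np.nanpercentile(P[:,1],[2,98]).round(3),np.nanmax(P[:,2]).round(3))
c=np.array([.5814,-.0362]); y=np.array([.136,.991])
print('catch',(c-y*(.224+.1245)).round(3))
E
```

```text
g 172 [ 0.529 -0.38   0.056] [-0.398 -0.365] 0.063
r 253 [ 0.529 -0.423  0.054] [-0.445 -0.403] 0.064
catch [ 0.534 -0.382]
```

```bash
python3 -c "
from h import *
print(arm.finish_job())"
```

```text
the job is handed in; nothing more can be done
None
```

The brush and scraper lie flat in their own pockets, the gate is drawn to its end stop, both spools rest in the catch tray, and the arm touches nothing; I handed the job in after about 24 s, and no verdict came back.

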